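# Swap the failed plug-in relay on the sloped console

### The job

Pull the failed relay, the orange one with the red top, out of the sloped console on the right and put it in the yellow scrap tray; then take the blue spare relay from its black rubber holder and plug it fully home into the socket that became free. Leave the other two relays plugged in as they are, and do not knock over or push away the bottle and the vial that stand beside the holder.

Things in the scene. Friction and masses are not known exactly. Their poses are not given: they have to be found in the camera images.
- failed_relay: The failed relay: orange case with red top, plugged into one of the three console sockets at the start. 36 (x) x 26 (y) x 64 mm tall: black plug foot 30 x 20 x 14 mm, above it the 36 x 26 x 50 mm case. Origin: centre of the foot's underside, z up through the case (shoulder at 14 mm, top at 64 mm). About 80 g. Fits a socket either way round.
- failed_relay_mid (a point): Middle of the failed relay, 32 mm above its origin along its z.
- spare_relay: The spare relay: blue case with white top, standing upright in the pocket of the black rubber holder, its foot 14 mm deep in it. 36 (x) x 26 (y) x 64 mm tall: black plug foot 30 x 20 x 14 mm, above it the 36 x 26 x 50 mm case. Origin: centre of the foot's underside, z up through the case (shoulder at 14 mm, top at 64 mm). About 80 g. Fits a socket either way round.
- good_relay_a: One of two sound relays, blue case and white top, plugged into the console. Leave it plugged in. Same shape and frame as the failed relay.
- good_relay_b: One of two sound relays, blue case and white top, plugged into the console. Leave it plugged in. Same shape and frame as the failed relay.
- socket_far (a point): Mouth centre of the console's far socket (from the robot). z: out of the panel, the way relays are pulled, 30 deg from vertical toward the robot's left; x: up the slope; y: along the row, away from the robot. Hole 32.5 (x) x 22.5 (y) mm, 18 deep. A relay is home with its shoulder on the panel, its origin 14 mm below this point, long side along x..
- socket_middle (a point): Mouth centre of the console's middle socket (from the robot). z: out of the panel, the way relays are pulled, 30 deg from vertical toward the robot's left; x: up the slope; y: along the row, away from the robot. Hole 32.5 (x) x 22.5 (y) mm, 18 deep. A relay is home with its shoulder on the panel, its origin 14 mm below this point, long side along x..
- socket_near (a point): Mouth centre of the console's near socket (from the robot). z: out of the panel, the way relays are pulled, 30 deg from vertical toward the robot's left; x: up the slope; y: along the row, away from the robot. Hole 32.5 (x) x 22.5 (y) mm, 18 deep. A relay is home with its shoulder on the panel, its origin 14 mm below this point, long side along x..
- console: Fixed console, grey panel 110 mm up the slope x 190 mm wide, sloped 30 deg, facing the robot's left: low edge 48 mm high on that side, high edge 103 mm. Sockets in a row along y, 54 mm apart: 28 mm free between relay cases, so grip plugged relays across their 36 mm length. Origin: on the bench under the middle socket's mouth (75 mm high); x level, to the high side; y to the far socket; z up.
- holder: Fixed black rubber holder block, 66 x 52 x 22 mm (x, y, z), with a pocket 34 x 24 mm, 16 mm deep, for the spare. Origin: centre of its underside. Bottle and vial stand about 95 mm from it on its +y and -y sides, either way round.
- scrap_tray: Fixed open yellow tray, 120 x 120 x 28 mm outside, walls and floor 4 to 5 mm. Origin: centre of its underside, z up. Empty at the start.
- bottle: Solvent dispenser bottle, 62 mm diameter, 116 mm tall, upright. Origin: centre of its underside. Leave it standing.
- vial: Small amber vial with white cap, 22 mm diameter, 45 mm tall, upright. Origin: centre of its underside. Leave it standing.

How it is judged:
By the outcome, as a careful person would: the job done as asked, in the order asked, and still so for the second after the job is handed in, with the robot touching nothing.
It also fails if it takes over 54 s, if anything falls off the work surface, if the arm or the gripper's body presses on something with over 40 N, if the wrist force passes 120 N, or if a joint passes its speed limit or range.

### The arm

A 6-joint arm with a two-finger parallel gripper is mounted at the origin on a cart in front of the work surface, level with it; the furniture and walls round the work are solid. World frame = base frame: x ahead of the robot, y to its left, z up, the work surface at z = 0. Lengths are in m, angles in rad, forces in N, time in s.
With the tool pointing down it reaches from about 0.35 to 0.975 m from the base axis. Payload 7.1 kg.
Tool frame: the origin (TCP) lies at the very end of the fingers, on their centre line; the grasp point (between the pads) lies 19 mm behind it; y points along the fingers, z is the direction in which the jaws open and shut, and the axes are right-handed (so a half turn about y gives the same grasp; the last joint's range is limited). The gripper opens to 88 mm and grips with 3 to 60 N. Pads are 20 mm wide; open, the fingers measure 115 mm over their backs; the gripper's body (75 mm by 178 mm) begins 61 mm behind the grasp point.
Start: joints at [-1.366, 0.423, 1.63, -0, 1.089, -0.019], TCP at [0.139, -0.609, 0.223] pointing down, gripper open.
Joint ranges: [-3, 3], [-0.9, 2.11], [0.09, 2.58], [-1.31, 4.45], [0.11, 2.69], [-2.54, 2.54]. Speed limits (rad/s): [2.39, 2.39, 3.01, 3.14, 3.14, 3.14].

### API

Orientations are given as [roll, pitch, yaw] about the fixed x, y, z axes, in that order (R = Rz(yaw) Ry(pitch) Rx(roll)).
In Python, from bench import ctrl gives the robot as it stands.
- The arm moves only by the tool carry_out, never from a script. Its argument "rows" is a list of rows, each an object of numbers: "dx", "dy", "dz": the shift along the tool's x, y, z in cm; "twist": the turn about the tool's y in rad; "fingers": the opening, from -1 (shut) to 1 (fully open). In form: [{"dx": .., "dy": .., "dz": .., "twist": .., "fingers": ..}, ...]. A call has exactly 8 rows; each row is the pose to reach, as a shift and turn from the pose commanded when the call began, along the tool's axes at that moment; what a row does not reach only later rows make up. A row lasts 1/8 s, in which the tool goes at most 62.5 mm and 10.7 degrees, less where a joint would pass 70% of its speed; a pose out of reach is approached as far as the arm can. A call with a gripper value outside its range is refused whole. The fingers move at their own pace and stop on an object; "squeeze" is the grip in N (left out, the last holds). Time passes only in rows, so rows that repeat a pose let the fingers close, or fill a call up. It gives the time, the measured TCP pose, the force and the opening at its end, in the units of the state.
- ctrl.state(): the state, without advancing time (a new reading comes with each control period).
- ctrl.get_image(name): name is "scene" or "side" or "wrist"; returns the picture (420x560x3 uint8, red, green, blue); there is no depth.
- ctrl.camera_info(name): a dict with "K" (3x3 intrinsics, pixels), "R" (3x3) and "t" (3): a world point X has camera coordinates R X + t; the wrist camera has in their place "hand_eye" (4x4, takes a point from camera to tool coordinates, whose origin is the TCP and whose axes are the tool frame's). Camera axes: x right, y down, z forward; pixel columns grow to the right and rows downward; lengths in m; the calibration is good to about 2 mm. A picture is of the moment at which its call begins: read the wrist's pose just before it. camera_info takes no time and is no camera call.
- ctrl.sign_off(): hands the job in, once; it reports no verdict.
The state is a dict: "time_s": time; "qpos": joint angles; "joint_vel": joint speeds; "joint_efforts": joint torques, N m; "position": TCP position; "tcp_rot": TCP orientation; "contact_force": force on the tool from outside, world axes, zero at the start; "ft_torque": the same for the moment, N m; "grip_width": finger opening in m.
Only numpy, scipy, OpenCV 4.12 (cv2) and the standard library are available. Lean on these libraries where they do the work, as an engineer would, in place of code of your own. Each camera call takes 0.05 s, during which the arm holds its last target. There are 200 camera calls.

## Working session

There is one attempt and no reset: what is moved stays moved. The work goes in short steps, Python scripts to look and compute and a tool call to move; the robot and the scene stay as the last step left them, time stands still between calls to the robot, and variables do not carry over. Pictures are saved under pics/ and viewed, about 8 in all and at most 12, crops included, and the job is handed in when it is done.

Besides the shell and the picture viewer there is one more tool, called after "Request:" in YAML: its name, and indented under it one key for each argument. carry_out: Moves the arm, as the interface text tells. Its arguments: {"type":"object","properties":{"rows":{"type":"array","items":{"type":"object","properties":{"dx":{"type":"number"},"dy":{"type":"number"},"dz":{"type":"number"},"twist":{"type":"number"},"fingers":{"type":"number"}}}},"squeeze":{"type":"number"}},"required":["rows"]}

```bash
mkdir -p pics; ls; cat > h.py <<'E'
import numpy as np, cv2
from scipy.spatial.transform import Rotation as Rn
from bench import ctrl
def snap(name,fn=None):
    s=ctrl.state(); im=ctrl.get_image(name)
    if fn: cv2.imwrite('pics/'+fn,im[:,:,::-1])
    return s,im
def Rt(s):
    r=np.array(s['tcp_rot']); 
    return Rn.from_euler('xyz',r).as_matrix() if r.size==3 else r.reshape(3,3)
def cam(name,s=None):
    c=ctrl.camera_info(name); K=np.array(c['K'])
    if name=='wrist':
        H=np.array(c['hand_eye']); T=np.eye(4); T[:3,:3]=Rt(s); T[:3,3]=s['position']
        M=T@H; return K,M[:3,:3],M[:3,3]
    R=np.array(c['R']); t=np.array(c['t']); return K,R.T,-R.T@t
def ray(C,uv):
    K,R,o=C; d=R@np.linalg.solve(K,np.array([uv[0],uv[1],1.])); return o,d/np.linalg.norm(d)
def onz(C,uv,z):
    o,d=ray(C,uv); return o+d*(z-o[2])/d[2]
def tri(r1,r2):
    (a,d),(b,e)=r1,r2; st=np.linalg.lstsq(np.c_[d,-e],b-a,rcond=None)[0]
    p,q=a+d*st[0],b+e*st[1]; return (p+q)/2,np.linalg.norm(p-q)
def proj(C,X):
    K,R,o=C; p=K@(R.T@(np.array(X)-o)); return p[:2]/p[2]
E
python3 - <<'E'
from h import *
s,a=snap('scene'); _,b=snap('side')
w_s,w=snap('wrist')
cv2.imwrite('pics/a.png',cv2.resize(np.vstack([np.hstack([a,b])]),None,fx=1,fy=1)[:,:,::-1][:, :, :]) 
cv2.imwrite('pics/scene.png',a[:,:,::-1]);cv2.imwrite('pics/side.png',b[:,:,::-1]);cv2.imwrite('pics/wrist.png',w[:,:,::-1])
print(s)
for n in('scene','side','wrist'):
    K,R,o=cam(n,w_s);print(n,K[0,0],o.round(3),R[:,2].round(2))
print(ctrl.camera_info('wrist')['hand_eye'])
E
```

```text
pics
{'time_s': 0.0, 'qpos': array([-1.36598438e+00,  4.23845300e-01,  1.63069628e+00, -4.74797698e-05,
        1.08860070e+00, -1.89717180e-02]), 'joint_vel': array([ 1.95204221e-03,  3.96236792e-04,  7.48450542e-07,  1.02146442e-03,
       -8.93443950e-04,  4.24464785e-04]), 'joint_efforts': array([-3.09188828e-03, -5.44631052e+01, -2.73668557e+01,  6.40878431e-02,
        2.27732747e-02, -9.49729861e-05]), 'position': array([ 0.13861515, -0.60885616,  0.22189645]), 'tcp_rot': array([-1.57234648e+00, -1.26269208e-05, -2.91778693e+00]), 'contact_force': array([-0.36077749, -0.52727958, -0.03328095]), 'ft_torque': array([0.01496227, 0.02141483, 0.03164052]), 'grip_width': 0.08759093654967626}
scene 392.934800990889 [-0.03   0.581  0.857] [ 0.55 -0.41 -0.73]
side 527.7317340816746 [ 0.742 -0.767  1.209] [-0.13  0.63 -0.77]
wrist 340.67215744791804 [ 0.203 -0.596  0.384] [-0.24 -0.05 -0.97]
[[-1.19562967e-03  9.70223854e-01  2.42207027e-01 -6.57794379e-02]
 [ 4.29861033e-04 -2.42206679e-01  9.70224582e-01 -1.62386906e-01]
 [ 9.99999193e-01  1.26414466e-03 -1.27471937e-04  1.09794106e-03]
 [ 0.00000000e+00  0.00000000e+00  0.00000000e+00  1.00000000e+00]]
```

View pics/scene.png

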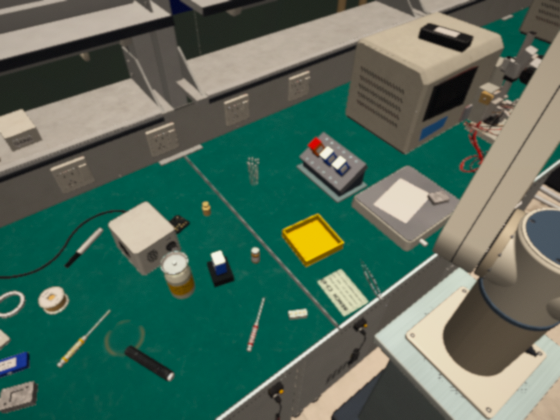

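View pics/side.png

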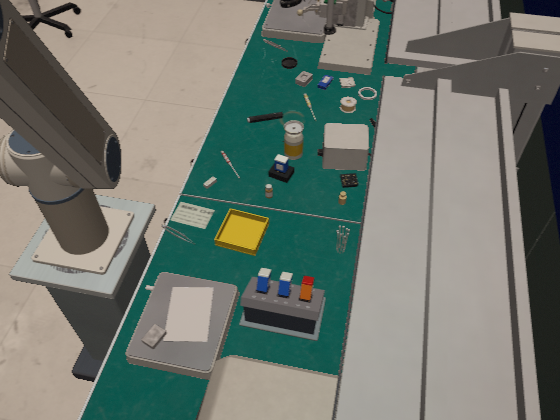

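```bash
cat > m.py <<'E'
from h import *
a=cv2.imread('pics/scene.png');b=cv2.imread('pics/side.png')
C={'scene':cam('scene'),'side':cam('side')}
def blobs(im,box,kind):
    x0,y0,x1,y1=box; h=cv2.cvtColor(im,cv2.COLOR_BGR2HSV)[y0:y1,x0:x1].astype(int); H,S,V=h[...,0],h[...,1],h[...,2]
    m={'red':((H<5)|(H>174))&(S>150)&(V>90),'white':(S<50)&(V>175),'yellow':(H>20)&(H<32)&(S>150)&(V>100),'blue':(H>105)&(H<125)&(S>130)&(V>60),'orange':(H>=5)&(H<15)&(S>150)&(V>90)}[kind]
    n,_,st,c=cv2.connectedComponentsWithStats(m.astype(np.uint8)*255)
    return [(st[i,4],(c[i]+[x0,y0]).round(1),st[i,:4]+[x0,y0,0,0]) for i in range(1,n) if st[i,4]>8]
if __name__=='__main__':
    for n,im,bx in(('scene',a,(295,130,370,200)),('side',b,(240,260,330,315))):
        for k in('red','white','blue','orange'): print(n,k,blobs(im,bx,k))
    for n,im,bx in(('scene',a,(195,235,275,300)),('side',b,(255,145,310,200))):
        for k in('white','blue'): print(n,'sp',k,blobs(im,bx,k))
    for n,im,bx in(('scene',a,(270,205,350,270)),('side',b,(205,200,280,260))): print(n,blobs(im,bx,'yellow'))
    f=lambda im,x,y:cv2.resize(im[y:y+90,x:x+100],None,fx=4,fy=3.3,interpolation=cv2.INTER_CUBIC)
    cv2.imwrite('pics/crop.png',np.vstack([np.hstack([f(a,280,125),f(b,235,255)]),np.hstack([f(a,170,225),f(b,245,125)])]))
E
python3 m.py
```

```text
scene red [(np.int32(85), array([313.8, 143. ]), array([308, 138,  13,  12]))]
scene white [(np.int32(92), array([326.2, 152.1]), array([320, 146,  13,  13])), (np.int32(99), array([338.4, 161.7]), array([332, 156,  14,  13]))]
scene blue [(np.int32(11), array([326.7, 161.9]), array([325, 160,   5,   5])), (np.int32(13), array([339.2, 172. ]), array([337, 170,   5,   5]))]
scene orange [(np.int32(44), array([316.8, 147.7]), array([311, 142,  12,  13]))]
side red [(np.int32(89), array([307.5, 280. ]), array([302, 276,  12,   9]))]
side white [(np.int32(62), array([264.1, 271.7]), array([259, 268,  11,   8])), (np.int32(63), array([285.8, 275.7]), array([281, 272,  11,   8]))]
side blue [(np.int32(147), array([262.1, 283.7]), array([257, 276,  12,  16])), (np.int32(144), array([283.7, 287.8]), array([278, 280,  12,  16]))]
side orange [(np.int32(158), array([305.7, 291.6]), array([300, 284,  13,  16]))]
scene sp white [(np.int32(29), array([254.8, 249.9]), array([252, 248,   7,   5])), (np.int32(138), array([217.6, 257.4]), array([211, 251,  14,  14]))]
scene sp blue [(np.int32(85), array([220.7, 268.9]), array([216, 264,  11,  11]))]
side sp white [(np.int32(64), array([281. , 158.1]), array([275, 155,  13,   8])), (np.int32(12), array([268.3, 185.8]), array([267, 184,   4,   4]))]
side sp blue [(np.int32(66), array([281.5, 166. ]), array([275, 161,  13,  12]))]
scene [(np.int32(1903), array([311.9, 238.9]), array([282, 214,  62,  53]))]
side [(np.int32(1565), array([241.4, 231.3]), array([214, 209,  55,  47]))]
```

View pics/crop.png

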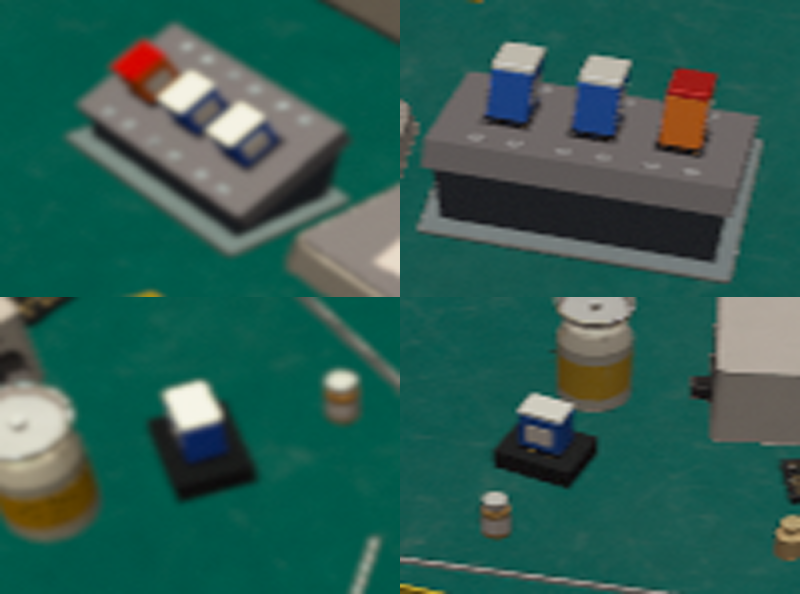

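```bash
cat > p.py <<'E'
from m import *
S,D=C['scene'],C['side']
def T(n,u,v):
    p,g=tri(ray(S,u),ray(D,v)); print(n,p.round(4),'gap',round(g,4)); return p
r=T('red',(313.8,143),(307.5,280));m_=T('mid',(326.2,152.1),(285.8,275.7));n_=T('near',(338.4,161.7),(264.1,271.7))
d=r-n_; print('row dir yaw deg',np.degrees(np.arctan2(d[1],d[0])),np.linalg.norm(d))
sp=T('spare',(217.6,257.4),(281,158.1)); T('vialcap',(254.8,249.9),(268.3,185.8)); T('tray',(311.9,238.9),(241.4,231.3))
# holder orientation from dark mask
for nme,im,bx in(('scene',a,(195,235,245,300)),('side',b,(260,145,305,185))):
    x0,y0,x1,y1=bx; h=cv2.cvtColor(im,cv2.COLOR_BGR2HSV)[y0:y1,x0:x1]
    mk=((h[...,2]<60)).astype(np.uint8); 
    cs=max(cv2.findContours(mk,0,1)[0],key=cv2.contourArea); hull=cv2.convexHull(cs).reshape(-1,2)+[x0,y0]
    ap=cv2.approxPolyDP(hull.reshape(-1,1,2).astype(np.int32),2,True).reshape(-1,2)
    print(nme,[(tuple(int(i) for i in q),onz(C[nme],q,.022)[:2].round(3).tolist()) for q in ap])
    k=[x for x in blobs(im,bx,'white') if x[0]>40][0]
for nme,im,bx in(('scene',a,(270,205,350,270)),('side',b,(205,200,280,260))):
    x0,y0,x1,y1=bx; h=cv2.cvtColor(im,cv2.COLOR_BGR2HSV)[y0:y1,x0:x1]
    mk=cv2.inRange(h,(18,140,90),(34,255,255)); cs=max(cv2.findContours(mk,0,1)[0],key=cv2.contourArea)
    ap=cv2.minAreaRect(cs); q=cv2.boxPoints(ap)+[x0,y0]; print('tray',nme,[onz(C[nme],i,.028)[:2].round(3).tolist() for i in q])
E
python3 p.py
```

```text
red [ 0.658  -0.0848  0.1162] gap 0.0028
mid [ 0.6035 -0.085   0.1174] gap 0.0009
near [ 0.5496 -0.0845  0.1176] gap 0.002
row dir yaw deg -0.17333285151213323 0.10835724885299623
spare [0.4978 0.3546 0.0708] gap 0.0018
vialcap [0.4794 0.2584 0.0446] gap 0.0016
tray [0.4371 0.0997 0.0138] gap 0.0025
scene [((226, 258), [0.517, 0.324]), ((233, 280), [0.451, 0.345]), ((214, 286), [0.464, 0.392]), ((207, 262), [0.535, 0.37])]
side [((293, 167), [0.532, 0.371]), ((293, 173), [0.537, 0.346]), ((287, 182), [0.526, 0.305]), ((268, 174), [0.462, 0.326]), ((274, 164), [0.471, 0.372])]
tray scene [[0.505, 0.162], [0.5, 0.002], [0.361, 0.051], [0.372, 0.196]]
tray side [[0.373, 0.03], [0.363, 0.17], [0.505, 0.152], [0.507, 0.016]]
```

```bash
cat >> h.py <<'E'
def to(x,y,z,yaw,s=None):
    s=s or ctrl.state(); R=Rt(s); d=R.T@(np.array([x,y,z])-s['position'])*100
    t=-((yaw-s['tcp_rot'][2]+np.pi)%(2*np.pi)-np.pi)
    print('dx dy dz cm',d.round(2),'twist',round(t,3))
E
python3 - <<'E' | grep -v spare
from h import *
S,D=cam('scene'),cam('side')
for n,u,v in(('boxcorner',(410,73),(218,358)),('boxcorner2',(356,42),(338,376)),('bottletop',(176,263),(293,128))):
    p,g=tri(ray(S,u),ray(D,v)); print(n,p.round(3),round(g,4))
to(.658,-.085,.20,-np.pi/2); to(.45,-.15,.24,-np.pi/2)
E
```

```text
boxcorner [ 0.561 -0.378  0.289] 0.0509
boxcorner2 [ 0.778 -0.369  0.298] 0.0465
bottletop [0.515 0.451 0.111] 0.0001
dx dy dz cm [-62.27   2.26 -39.57] twist -1.347
dx dy dz cm [-40.55  -1.74 -37.85] twist -1.347
```

Request:
carry_out:
  rows:
    - {"dx": -37.6, "dy": -1.8, "dz": -38.5, "twist": -1.347, "fingers": -0.1}
    - {"dx": -37.6, "dy": -1.8, "dz": -38.5, "twist": -1.347, "fingers": -0.1}
    - {"dx": -37.6, "dy": -1.8, "dz": -38.5, "twist": -1.347, "fingers": -0.1}
    - {"dx": -37.6, "dy": -1.8, "dz": -38.5, "twist": -1.347, "fingers": -0.1}
    - {"dx": -37.6, "dy": -1.8, "dz": -38.5, "twist": -1.347, "fingers": -0.1}
    - {"dx": -37.6, "dy": -1.8, "dz": -38.5, "twist": -1.347, "fingers": -0.1}
    - {"dx": -37.6, "dy": -1.8, "dz": -38.5, "twist": -1.347, "fingers": -0.1}
    - {"dx": -37.6, "dy": -1.8, "dz": -38.5, "twist": -1.347, "fingers": -0.1}
  squeeze: 50

```text
time_s: 1.15
position: [0.4005, -0.1815, 0.2396]
tcp_rot: [-1.57, -0.0, -1.568]
contact_force: [0.4, -0.4, -1.3]
grip_width: 0.0394
```

```bash
python3 -c "
from h import *
to(.658,-.085,.20,-np.pi/2)"
```

```text
dx dy dz cm [-9.58  3.97 25.77] twist 0.003
```

Request:
carry_out:
  rows:
    - {"dx": -7, "dy": 4, "dz": 24, "twist": 0, "fingers": -0.1}
    - {"dx": -7, "dy": 4, "dz": 24, "twist": 0, "fingers": -0.1}
    - {"dx": -7, "dy": 4, "dz": 24, "twist": 0, "fingers": -0.1}
    - {"dx": -7, "dy": 4, "dz": 24, "twist": 0, "fingers": -0.1}
    - {"dx": -7, "dy": 4, "dz": 24, "twist": 0, "fingers": -0.1}
    - {"dx": -7, "dy": 4, "dz": 24, "twist": 0, "fingers": -0.1}
    - {"dx": -7, "dy": 4, "dz": 24, "twist": 0, "fingers": -0.1}
    - {"dx": -7, "dy": 4, "dz": 24, "twist": 0, "fingers": -0.1}

```text
time_s: 2.15
position: [0.639, -0.114, 0.2001]
tcp_rot: [-1.57, -0.0, -1.572]
contact_force: [0.0, -0.7, -0.3]
grip_width: 0.0394
```

```bash
python3 - <<'E'
from h import *
s,im=snap('wrist','w1.png'); s,im=snap('wrist','w1.png'); print(s['position'],s['tcp_rot'],s['qpos'],s['grip_width'])
E
```

```text
[ 0.63920655 -0.11389907  0.20015671] [-1.57012357e+00 -2.09973914e-04 -1.57169197e+00] [-1.94630110e-01  4.82513591e-01  1.59066643e+00 -8.73445977e-05
  1.06771203e+00 -1.93692450e-01] 0.03929294337979325
```

View pics/w1.png

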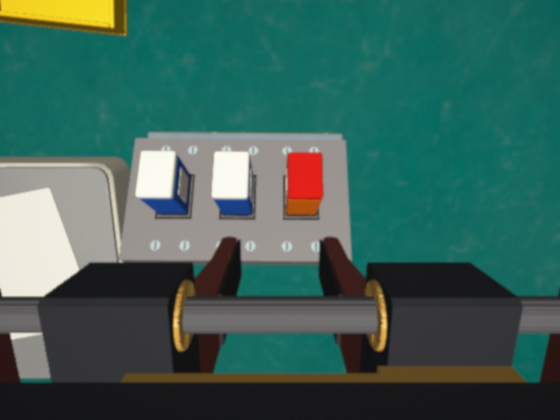

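```bash
python3 - <<'E'
from h import *; from m import blobs
s=ctrl.state(); W=cam('wrist',s); D=cam('side');S=cam('scene'); im=cv2.imread('pics/w1.png')
rb=blobs(im,(270,140,335,225),'red')+blobs(im,(130,140,180,225),'white')+blobs(im,(205,140,260,225),'white')
for q,v,u in zip([x for x in rb if x[0]>300],((307.5,280),(264.1,271.7),(285.8,275.7)),((313.8,143),(338.4,161.7),(326.2,152.1))):
    print(q[0],q[1],q[2],onz(W,q[1],.118).round(4),tri(ray(W,q[1]),ray(D,v)),tri(ray(W,q[1]),ray(S,u)))
E
```

```text
1576 [304.6 175.6] [287 153  36  46] [ 0.6578 -0.0848  0.118 ] (array([ 0.6574301 , -0.08523086,  0.11553638]), np.float64(0.0012159948831755602)) (array([ 0.65839767, -0.08438837,  0.11685841]), np.float64(0.001421644853455278))
1761 [155.2 173.3] [135 146  41  52] [ 0.5502 -0.0832  0.118 ] (array([ 0.54867053, -0.08352488,  0.114852  ]), np.float64(0.0006657425602007355)) (array([ 0.5501362 , -0.08329828,  0.11827565]), np.float64(0.00043440538905634835))
1836 [230.4 173.2] [211 146  47  53] [ 0.6044 -0.0831  0.118 ] (array([ 0.60329861, -0.08354065,  0.11442775]), np.float64(0.001093599210674817)) (array([ 0.60385399, -0.08371635,  0.11781664]), np.float64(0.0015805318884814965))
```

Request:
carry_out:
  rows:
    - {"dx": -1.85, "dy": 3, "dz": 1.85, "twist": 0, "fingers": -0.1}
    - {"dx": -1.85, "dy": 4, "dz": 1.85, "twist": 0, "fingers": -0.1}
    - {"dx": -1.85, "dy": 6, "dz": 1.85, "twist": 0, "fingers": -0.1}
    - {"dx": -1.85, "dy": 8, "dz": 1.85, "twist": 0, "fingers": -0.1}
    - {"dx": -1.85, "dy": 10, "dz": 1.85, "twist": 0, "fingers": -0.1}
    - {"dx": -1.85, "dy": 12.1, "dz": 1.85, "twist": 0, "fingers": -0.1}
    - {"dx": -1.85, "dy": 12.1, "dz": 1.85, "twist": 0, "fingers": -0.1}
    - {"dx": -1.85, "dy": 12.1, "dz": 1.85, "twist": 0, "fingers": -0.1}

```text
time_s: 3.25
position: [0.6587, -0.0949, 0.0786]
tcp_rot: [-1.57, -0.0, -1.571]
contact_force: [0.1, -0.4, -0.2]
grip_width: 0.0398
```

Request:
carry_out:
  rows:
    - {"dx": 0, "fingers": -0.8}
    - {"dx": 0, "fingers": -0.8}
    - {"dx": 0, "fingers": -0.8}
    - {"dx": 0, "fingers": -0.8}
    - {"dx": 0, "fingers": -0.8}
    - {"dx": 0, "fingers": -0.8}
    - {"dx": 0, "fingers": -0.8}
    - {"dx": 0, "fingers": -0.8}
  squeeze: 50

```text
validation failed for argument at $.ro...
```

Request:
carry_out:
  rows:
    - {"dx": 0, "dy": 0, "dz": 0, "twist": 0, "fingers": -0.8}
    - {"dx": 0, "dy": 0, "dz": 0, "twist": 0, "fingers": -0.8}
    - {"dx": 0, "dy": 0, "dz": 0, "twist": 0, "fingers": -0.8}
    - {"dx": 0, "dy": 0, "dz": 0, "twist": 0, "fingers": -0.8}
    - {"dx": 0, "dy": 0, "dz": 0, "twist": 0, "fingers": -0.8}
    - {"dx": 0, "dy": 0, "dz": 0, "twist": 0, "fingers": -0.8}
    - {"dx": 0, "dy": 0, "dz": 0, "twist": 0, "fingers": -0.8}
    - {"dx": 0, "dy": 0, "dz": 0, "twist": 0, "fingers": -0.8}
  squeeze: 50

```text
time_s: 4.25
position: [0.6586, -0.0948, 0.0792]
tcp_rot: [-1.57, -0.0, -1.571]
contact_force: [-1.5, 0.4, 5.4]
grip_width: 0.0257
```

Request:
carry_out:
  rows:
    - {"dx": -0.25, "dy": -0.43, "dz": 0, "twist": 0, "fingers": -0.8}
    - {"dx": -0.5, "dy": -0.87, "dz": 0, "twist": 0, "fingers": -0.8}
    - {"dx": -0.75, "dy": -1.3, "dz": 0, "twist": 0, "fingers": -0.8}
    - {"dx": -1.0, "dy": -1.73, "dz": 0, "twist": 0, "fingers": -0.8}
    - {"dx": -1.5, "dy": -2.6, "dz": 0, "twist": 0, "fingers": -0.8}
    - {"dx": -2, "dy": -3.46, "dz": 0, "twist": 0, "fingers": -0.8}
    - {"dx": -2.5, "dy": -4.33, "dz": 0, "twist": 0, "fingers": -0.8}
    - {"dx": -2.5, "dy": -4.33, "dz": 0, "twist": 0, "fingers": -0.8}

```text
time_s: 5.25
position: [0.659, -0.0694, 0.1228]
tcp_rot: [-1.569, -0.0, -1.57]
contact_force: [-0.0, -0.3, -0.2]
grip_width: 0.0257
```

```bash
python3 - <<'E'
from h import *
s,im=snap('wrist','w2.png'); _,b=snap('side'); _,a=snap('scene')
f=lambda i,x,y,w,h:cv2.resize(i[y:y+h,x:x+w],(400,300))
cv2.imwrite('pics/c2.png',np.hstack([cv2.resize(im,(400,300)),f(b,220,230,120,90)])[:,:,::-1])
print(s['position'])
to(.437,.095,.125,-np.pi/2)
E
```

```text
[ 0.65897974 -0.06937088  0.12279959]
dx dy dz cm [-16.48  -0.34 -22.12] twist 0.0
```

View pics/c2.png

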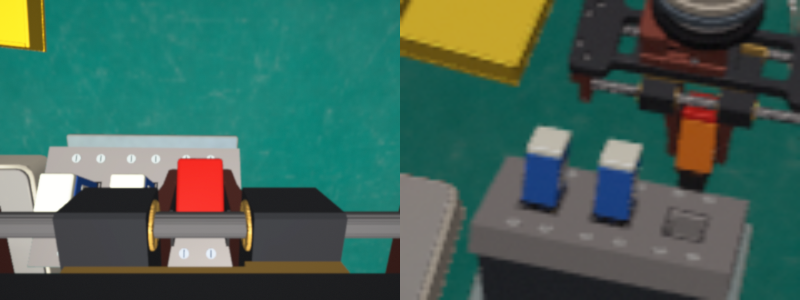

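Request:
carry_out:
  rows:
    - {"dx": -5, "dy": -2, "dz": 0, "twist": 0, "fingers": -0.8}
    - {"dx": -9, "dy": -2, "dz": -3, "twist": 0, "fingers": -0.8}
    - {"dx": -13, "dy": -2, "dz": -7, "twist": 0, "fingers": -0.8}
    - {"dx": -16.5, "dy": -2, "dz": -11, "twist": 0, "fingers": -0.8}
    - {"dx": -16.5, "dy": -1, "dz": -16, "twist": 0, "fingers": -0.8}
    - {"dx": -16.5, "dy": 0, "dz": -20, "twist": 0, "fingers": -0.8}
    - {"dx": -16.5, "dy": 1, "dz": -22.1, "twist": 0, "fingers": -0.8}
    - {"dx": -16.5, "dy": 2, "dz": -22.1, "twist": 0, "fingers": -0.8}

```text
time_s: 6.4
position: [0.4361, 0.095, 0.1013]
tcp_rot: [-1.572, -0.0, -1.571]
contact_force: [0.8, 0.5, -0.5]
grip_width: 0.0257
```

```bash
python3 - <<'E'
from h import *
to(.437,.095,.034,-np.pi/2)
E
```

```text
dx dy dz cm [0.   6.73 0.1 ] twist 0.0
```

Request:
carry_out:
  rows:
    - {"dx": 0, "dy": 3, "dz": 0, "twist": 0, "fingers": -0.8}
    - {"dx": 0, "dy": 6, "dz": 0, "twist": 0, "fingers": -0.8}
    - {"dx": 0, "dy": 6.9, "dz": 0, "twist": 0, "fingers": -0.8}
    - {"dx": 0, "dy": 6.9, "dz": 0, "twist": 0, "fingers": -0.8}
    - {"dx": 0, "dy": 6.9, "dz": 0, "twist": 0, "fingers": 0}
    - {"dx": 0, "dy": 6.9, "dz": 0, "twist": 0, "fingers": 0}
    - {"dx": 0, "dy": 6.9, "dz": 0, "twist": 0, "fingers": 0}
    - {"dx": 0, "dy": 6.9, "dz": 0, "twist": 0, "fingers": 0}

```text
time_s: 7.4
position: [0.4375, 0.0952, 0.0331]
tcp_rot: [-1.57, 0.0, -1.571]
contact_force: [-0.2, 0.5, 0.4]
grip_width: 0.0442
```

Request:
carry_out:
  rows:
    - {"dx": 0, "dy": -3, "dz": 0, "twist": 0, "fingers": 0}
    - {"dx": 0, "dy": -8, "dz": 0, "twist": 0, "fingers": 0}
    - {"dx": 0, "dy": -14, "dz": 0, "twist": 0, "fingers": 0}
    - {"dx": -4, "dy": -17, "dz": 0, "twist": 0, "fingers": 0}
    - {"dx": -9, "dy": -17, "dz": 0, "twist": 0, "fingers": 0}
    - {"dx": -14, "dy": -17, "dz": 0, "twist": 0, "fingers": 0}
    - {"dx": -18, "dy": -17, "dz": 0, "twist": 0, "fingers": 0}
    - {"dx": -18, "dy": -17, "dz": 0, "twist": 0, "fingers": 0}

```text
time_s: 8.4
position: [0.4372, 0.2773, 0.2028]
tcp_rot: [-1.57, 0.001, -1.568]
contact_force: [-0.0, -0.2, 0.2]
grip_width: 0.0438
```

```bash
python3 - <<'E'
from h import *
yaw=-0.295
s,a=snap('scene','s3.png'); s,b=snap('side','d3.png')
f=lambda i,x,y,w,h:cv2.resize(i[y:y+h,x:x+w],(400,300))
cv2.imwrite('pics/c3.png',np.hstack([f(a,250,190,120,90),f(b,190,190,120,90)])[:,:,::-1])
to(.498,.355,.20,yaw,s); print(s['qpos'])
E
```

```text
dx dy dz cm [-7.9   0.25  6.13] twist -1.273
[ 5.40245328e-01  2.91692827e-01  1.88415946e+00 -2.37291120e-04
  9.66225885e-01  5.38009589e-01]
```

View pics/c3.png

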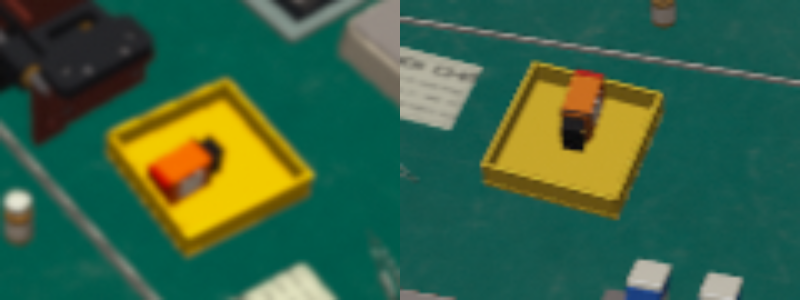

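Request:
carry_out:
  rows:
    - {"dx": -6.9, "dy": 0.3, "dz": 9, "twist": -1.273, "fingers": 0}
    - {"dx": -6.9, "dy": 0.3, "dz": 9, "twist": -1.273, "fingers": 0}
    - {"dx": -6.9, "dy": 0.3, "dz": 9, "twist": -1.273, "fingers": 0}
    - {"dx": -6.9, "dy": 0.3, "dz": 9, "twist": -1.273, "fingers": 0}
    - {"dx": -6.9, "dy": 0.3, "dz": 9, "twist": -1.273, "fingers": 0}
    - {"dx": -6.9, "dy": 0.3, "dz": 9, "twist": -1.273, "fingers": 0}
    - {"dx": -6.9, "dy": 0.3, "dz": 9, "twist": -1.273, "fingers": 0}
    - {"dx": -6.9, "dy": 0.3, "dz": 9, "twist": -1.273, "fingers": 0}

```text
time_s: 9.5
position: [0.5274, 0.3426, 0.1996]
tcp_rot: [-1.571, 0.0, -0.301]
contact_force: [0.0, -0.7, 0.7]
grip_width: 0.0438
```

```bash
python3 - <<'E'
from h import *; from m import blobs
s,im=snap('wrist','w4.png'); print(s['position'],s['tcp_rot'][2])
W=cam('wrist',s); D=cam('side');S=cam('scene'); bg=cv2.imread('pics/w4.png')
for n,X in(('guess',(.498,.355,.071)),): print(n,proj(W,X))
u=proj(W,(.498,.355,.071)).astype(int); h=cv2.cvtColor(bg,cv2.COLOR_BGR2HSV)
m=((h[...,1]<50)&(h[...,2]>150)).astype(np.uint8); n,l,st,c=cv2.connectedComponentsWithStats(m)
k=l[u[1],u[0]]; print(st[k],c[k]); cs=max(cv2.findContours((l==k).astype(np.uint8),0,1)[0],key=cv2.contourArea)
r=cv2.minAreaRect(cs); q=cv2.boxPoints(r); P=np.array([onz(W,i,.071)[:2] for i in q]); print(r,P.round(4).tolist())
e=np.diff(np.vstack([P,P[:1]]),axis=0); print(np.linalg.norm(e,axis=1),np.degrees(np.arctan2(e[:,1],e[:,0])),P.mean(0))
print(tri(ray(W,c[k]),ray(S,(217.6,257.4))),tri(ray(W,c[k]),ray(D,(281,158.1))))
E
```

```text
[0.5274431  0.34261105 0.19961182] -0.30073545267775215
guess [284.27423217 165.16523355]
[ 268  143   33   45 1343] [284.2271035  164.66195086]
((284.318603515625, 164.77877807617188), (43.104312896728516, 31.530006408691406), 86.18592071533203) [[0.4771, 0.3464], [0.4832, 0.3721], [0.5189, 0.3642], [0.5127, 0.3376]]
[0.02646122 0.03662221 0.02726688 0.03667713] [  76.58995256  -12.52032299 -103.28696318  166.21982307] [0.49796214 0.35505921]
(array([0.49752216, 0.35530284, 0.07235526]), np.float64(0.00041762288020170377)) (array([0.49730908, 0.3549355 , 0.06980276]), np.float64(0.0008346460248828348))
```

View pics/w4.png

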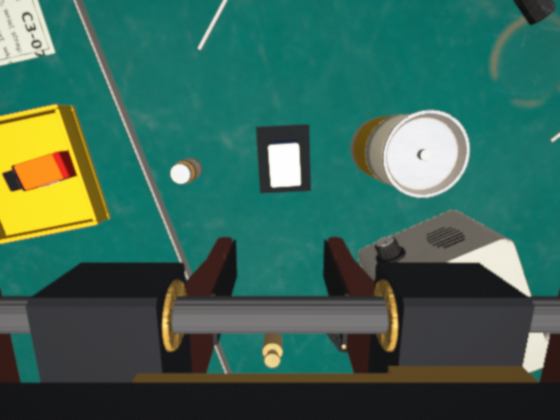

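```bash
python3 - <<'E'
from h import *
s=ctrl.state(); W=cam('wrist',s); D=cam('side');S=cam('scene')
for u in((360,250),(452,211)):
    for v in((323,152.6),(325,125)): p,g=tri(ray(W,u),ray(D,v)); print(u,v,p.round(3),round(g,4))
for v in((109,216),(140,250),(178,236)): p,g=tri(ray(W,(452,211)),ray(S,v)); print('S',v,p.round(3),round(g,4)); p,g=tri(ray(W,(360,250)),ray(S,v)); print('S',v,p.round(3),round(g,4))
s2=dict(s); yaw=-.232; tx=np.array([np.cos(yaw),np.sin(yaw)])
to(.4978,.3552,.12,yaw); to(.4978,.3552,.045,yaw)
E
```

```text
(360, 250) (323, 152.6) [0.608 0.406 0.058] 0.0237
(360, 250) (325, 125) [0.589 0.404 0.155] 0.0684
(452, 211) (323, 152.6) [ 0.613  0.522 -0.034] 0.0191
(452, 211) (325, 125) [0.593 0.493 0.085] 0.0407
S (109, 216) [0.576 0.487 0.205] 0.1329
S (109, 216) [0.55  0.457 0.25 ] 0.1711
S (140, 250) [0.589 0.49  0.095] 0.0412
S (140, 250) [0.652 0.451 0.002] 0.101
S (178, 236) [0.529 0.431 0.186] 0.0139
S (178, 236) [0.589 0.402 0.093] 0.0175
dx dy dz cm [-3.19  7.96  0.3 ] twist -0.07
dx dy dz cm [-3.19 15.46  0.3 ] twist -0.07
```

Request:
carry_out:
  rows:
    - {"dx": -3.2, "dy": 4, "dz": 0.3, "twist": -0.07, "fingers": 0}
    - {"dx": -3.2, "dy": 8, "dz": 0.3, "twist": -0.07, "fingers": 0}
    - {"dx": -3.2, "dy": 10, "dz": 0.3, "twist": -0.07, "fingers": 0}
    - {"dx": -3.2, "dy": 12, "dz": 0.3, "twist": -0.07, "fingers": 0}
    - {"dx": -3.2, "dy": 14, "dz": 0.3, "twist": -0.07, "fingers": 0}
    - {"dx": -3.2, "dy": 15.6, "dz": 0.3, "twist": -0.07, "fingers": 0}
    - {"dx": -3.2, "dy": 15.6, "dz": 0.3, "twist": -0.07, "fingers": 0}
    - {"dx": -3.2, "dy": 15.6, "dz": 0.3, "twist": -0.07, "fingers": 0}

```text
time_s: 10.55
position: [0.498, 0.3567, 0.0441]
tcp_rot: [-1.57, -0.001, -0.228]
contact_force: [-0.1, 0.7, 0.2]
grip_width: 0.044
```

Request:
carry_out:
  rows:
    - {"dx": 0, "dy": 0, "dz": 0, "twist": 0, "fingers": -0.8}
    - {"dx": 0, "dy": 0, "dz": 0, "twist": 0, "fingers": -0.8}
    - {"dx": 0, "dy": 0, "dz": 0, "twist": 0, "fingers": -0.8}
    - {"dx": 0, "dy": 0, "dz": 0, "twist": 0, "fingers": -0.8}
    - {"dx": 0, "dy": 0, "dz": 0, "twist": 0, "fingers": -0.8}
    - {"dx": 0, "dy": 0, "dz": 0, "twist": 0, "fingers": -0.8}
    - {"dx": 0, "dy": 0, "dz": 0, "twist": 0, "fingers": -0.8}
    - {"dx": 0, "dy": 0, "dz": 0, "twist": 0, "fingers": -0.8}
  squeeze: 30

```text
time_s: 11.55
position: [0.4979, 0.3567, 0.0443]
tcp_rot: [-1.57, -0.001, -0.228]
contact_force: [-0.7, -0.4, 5.4]
grip_width: 0.0261
```

Request:
carry_out:
  rows:
    - {"dx": 0, "dy": -0.3, "dz": 0, "twist": 0, "fingers": -0.8}
    - {"dx": 0, "dy": -0.7, "dz": 0, "twist": 0, "fingers": -0.8}
    - {"dx": 0, "dy": -1.0, "dz": 0, "twist": 0, "fingers": -0.8}
    - {"dx": -0.4, "dy": -1.0, "dz": 0, "twist": 0, "fingers": -0.8}
    - {"dx": -0.8, "dy": -1.0, "dz": 0, "twist": 0, "fingers": -0.8}
    - {"dx": -1.2, "dy": -1.0, "dz": 0, "twist": 0, "fingers": -0.8}
    - {"dx": -1.6, "dy": -1.0, "dz": 0, "twist": 0, "fingers": -0.8}
    - {"dx": -1.6, "dy": -1.0, "dz": 0, "twist": 0, "fingers": -0.8}
  squeeze: 20

```text
time_s: 12.55
position: [0.4833, 0.3606, 0.0545]
tcp_rot: [-1.569, -0.003, -0.227]
contact_force: [5.0, -0.0, 3.0]
grip_width: 0.026
```

Request:
carry_out:
  rows:
    - {"dx": -0.3, "dy": 0, "dz": 0, "twist": 0, "fingers": -0.8}
    - {"dx": -0.6, "dy": 0, "dz": 0, "twist": 0, "fingers": -0.8}
    - {"dx": -0.9, "dy": 0, "dz": 0, "twist": 0, "fingers": -0.8}
    - {"dx": -1.2, "dy": 0, "dz": 0, "twist": 0, "fingers": -0.8}
    - {"dx": -1.4, "dy": 0, "dz": 0, "twist": 0, "fingers": -0.8}
    - {"dx": -1.4, "dy": 0, "dz": 0, "twist": 0, "fingers": -0.8}
    - {"dx": -1.4, "dy": 0, "dz": 0, "twist": 0, "fingers": -0.8}
    - {"dx": -1.4, "dy": 0, "dz": 0, "twist": 0, "fingers": -0.8}

```text
time_s: 13.55
position: [0.4692, 0.3637, 0.0539]
tcp_rot: [-1.569, -0.001, -0.228]
contact_force: [5.3, 0.6, -0.7]
grip_width: 0.026
```

```bash
python3 - <<'E'
from h import *
s,im=snap('wrist','w5.png'); _,b=snap('side','d5.png'); _,a=snap('scene','s5.png')
f=lambda i,x,y,w,h:cv2.resize(i[y:y+h,x:x+w],(400,300))
cv2.imwrite('pics/c5.png',np.vstack([np.hstack([cv2.resize(im,(400,300)),f(b,250,130,64,48)]),np.hstack([f(a,190,230,64,48),f(im,180,120,200,150)])])[:,:,::-1])
print(s['position'],s['contact_force'],s['grip_width'])
E
```

```text
[0.46918393 0.36368186 0.05390826] [ 5.28787539  0.61582943 -0.6541381 ] 0.026007436719400617
```

View pics/c5.png

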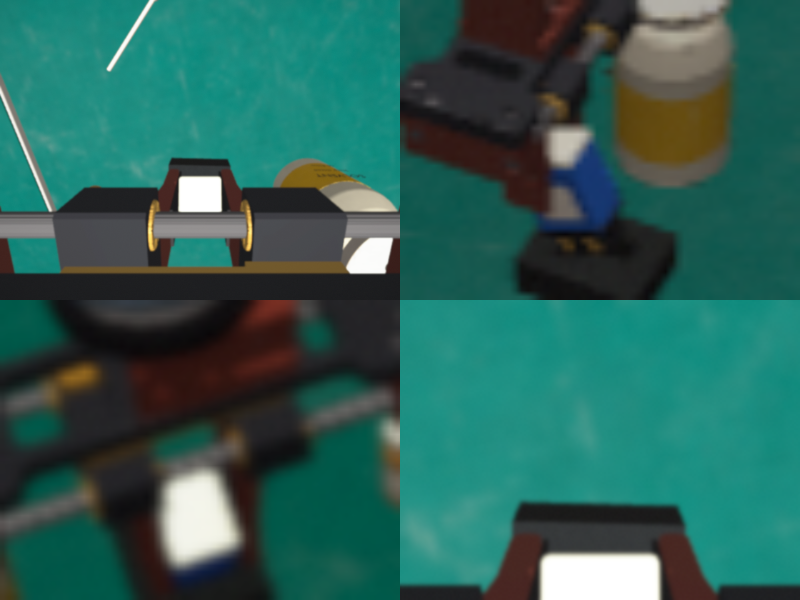

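Request:
carry_out:
  rows:
    - {"dx": 0, "dy": -1.5, "dz": 0, "twist": 0, "fingers": -0.8}
    - {"dx": 0, "dy": -5, "dz": 0, "twist": 0, "fingers": -0.8}
    - {"dx": 0, "dy": -10, "dz": 0, "twist": 0, "fingers": -0.8}
    - {"dx": 3, "dy": -14, "dz": -3, "twist": 0.1, "fingers": -0.8}
    - {"dx": 6, "dy": -14, "dz": -7, "twist": 0.25, "fingers": -0.8}
    - {"dx": 9, "dy": -14, "dz": -12, "twist": 0.4, "fingers": -0.8}
    - {"dx": 12, "dy": -14, "dz": -17, "twist": 0.55, "fingers": -0.8}
    - {"dx": 14, "dy": -14, "dz": -20, "twist": 0.7, "fingers": -0.8}
  squeeze: 20

```text
time_s: 14.7
position: [0.5588, 0.1345, 0.194]
tcp_rot: [-1.572, 0.001, -0.934]
contact_force: [1.1, 0.9, -1.2]
grip_width: 0.0263
```

```bash
python3 - <<'E'
from h import *
s,b=snap('side','d6.png'); print(s['position'],s['grip_width'])
to(.61,-.06,.185,-np.pi/2); to(.61,-.06,.16,-np.pi/2)
E
```

```text
[0.55880259 0.13454325 0.19399263] 0.026307816297898096
dx dy dz cm [18.45  0.92 -7.26] twist 0.629
dx dy dz cm [18.45  3.42 -7.26] twist 0.629
```

```bash
python3 - <<'E'
from h import *
to(.60,-.13,.195,-np.pi/2)
E
```

```text
dx dy dz cm [ 23.52  -0.07 -12.19] twist 0.629
```

Request:
carry_out:
  rows:
    - {"dx": 23.5, "dy": -0.1, "dz": -12.2, "twist": 0.629, "fingers": -0.8}
    - {"dx": 23.5, "dy": -0.1, "dz": -12.2, "twist": 0.629, "fingers": -0.8}
    - {"dx": 23.5, "dy": -0.1, "dz": -12.2, "twist": 0.629, "fingers": -0.8}
    - {"dx": 23.5, "dy": -0.1, "dz": -12.2, "twist": 0.629, "fingers": -0.8}
    - {"dx": 23.5, "dy": -0.1, "dz": -12.2, "twist": 0.629, "fingers": -0.8}
    - {"dx": 23.5, "dy": -0.1, "dz": -12.2, "twist": 0.629, "fingers": -0.8}
    - {"dx": 23.5, "dy": -0.1, "dz": -12.2, "twist": 0.629, "fingers": -0.8}
    - {"dx": 23.5, "dy": -0.1, "dz": -12.2, "twist": 0.629, "fingers": -0.8}

```text
time_s: 15.75
position: [0.6026, -0.1227, 0.1947]
tcp_rot: [-1.571, 0.0, -1.555]
contact_force: [0.3, 0.0, -0.4]
grip_width: 0.0259
```

```bash
python3 - <<'E'
from h import *
s,im=snap('wrist','w7.png'); s,im=snap('wrist','w7.png'); print(s['position'],s['tcp_rot'])
_,b=snap('side','d7.png')
W=cam('wrist',s); u=proj(W,(.6576,-.11,.075)); print(u)
x,y=int(u[0])-40,int(u[1])-30
g=cv2.resize(im[y:y+60,x:x+80],(400,300),interpolation=cv2.INTER_CUBIC)
v=proj(cam('side'),(.6,-.12,.2)).astype(int); 
cv2.imwrite('pics/c7.png',np.vstack([np.hstack([cv2.resize(im,(400,300)),g]),np.hstack([cv2.resize(b[v[1]-50:v[1]+70,v[0]-80:v[0]+80],(800,600))[:300*2]])[150:450]])[:,:,::-1]); print(x,y,v)
E
```

```text
[ 0.60276923 -0.12286619  0.19476108] [-1.57108796e+00  2.67371440e-04 -1.55465159e+00]
[344.75131292 189.51659088]
304 159 [281 268]
```

View pics/c7.png

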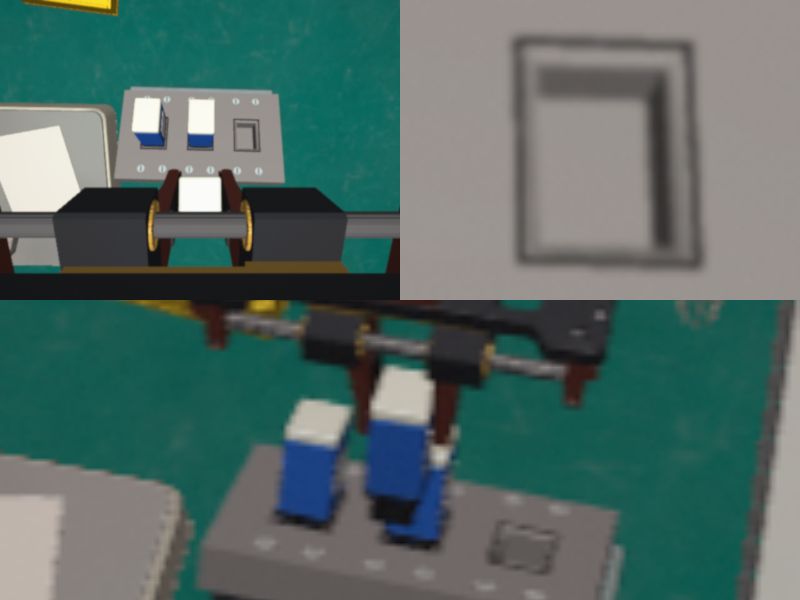

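```bash
python3 - <<'E'
from h import *
s=ctrl.state(); W=cam('wrist',s); D=cam('side'); S=cam('scene')
n=np.array([0,.5,.866]); p0=np.array([.658,-.1095,.075])
def onp(uv): o,d=ray(W,uv); return o+d*((p0-o)@n)/(d@n)
q=[(328,167),(362.4,167.4),(364,211.4),(328,211)]
for i in q: print(onp(i).round(4))
print('frame c',np.mean([onp(i) for i in q],0).round(4),'hole c',onp((304+206/5,159+158/5)).round(4))
c=np.mean(q,0); print(c,tri(ray(W,c),ray(D,(305.6,297.6))))
print(proj(D,(.658,-.1095,.075)),proj(W,(.658,-.1095,.075)))
to(.686,-.075,.117,-np.pi/2)
E
```

```text
[ 0.644  -0.093   0.0655]
[ 0.6735 -0.0929  0.0654]
[ 0.6728 -0.1268  0.085 ]
[ 0.6431 -0.1269  0.0851]
frame c [ 0.6584 -0.1099  0.0752] hole c [ 0.658  -0.1113  0.076 ]
[345.6 189.2] (array([ 0.6582685 , -0.11042966,  0.07466626]), np.float64(0.0004649280388177421))
[305.65787056 297.1686059 ] [345.15375185 188.2570039 ]
dx dy dz cm [-4.71  7.78  8.39] twist 0.016
```

Request:
carry_out:
  rows:
    - {"dx": -2.5, "dy": 0, "dz": 5, "twist": 0.016, "fingers": -0.8}
    - {"dx": -4.7, "dy": 0, "dz": 8.4, "twist": 0.016, "fingers": -0.8}
    - {"dx": -4.7, "dy": 2, "dz": 8.4, "twist": 0.016, "fingers": -0.8}
    - {"dx": -4.7, "dy": 4, "dz": 8.4, "twist": 0.016, "fingers": -0.8}
    - {"dx": -4.7, "dy": 6, "dz": 8.4, "twist": 0.016, "fingers": -0.8}
    - {"dx": -4.7, "dy": 7.8, "dz": 8.4, "twist": 0.016, "fingers": -0.8}
    - {"dx": -4.7, "dy": 7.8, "dz": 8.4, "twist": 0.016, "fingers": -0.8}
    - {"dx": -4.7, "dy": 7.8, "dz": 8.4, "twist": 0.016, "fingers": -0.8}
  squeeze: 15

```text
time_s: 16.9
position: [0.6865, -0.0766, 0.1171]
tcp_rot: [-1.57, -0.0, -1.573]
contact_force: [-1.0, 0.8, -1.6]
grip_width: 0.0258
```

Request:
carry_out:
  rows:
    - {"dx": 0.2, "dy": 0.35, "dz": 0, "twist": 0, "fingers": -0.8}
    - {"dx": 0.4, "dy": 0.7, "dz": 0, "twist": 0, "fingers": -0.8}
    - {"dx": 0.6, "dy": 1.04, "dz": 0, "twist": 0, "fingers": -0.8}
    - {"dx": 0.65, "dy": 1.13, "dz": 0, "twist": 0, "fingers": -0.8}
    - {"dx": 0.65, "dy": 1.13, "dz": 0, "twist": 0, "fingers": -0.8}
    - {"dx": 0.65, "dy": 1.13, "dz": 0, "twist": 0, "fingers": -0.8}
    - {"dx": 0.65, "dy": 1.13, "dz": 0, "twist": 0, "fingers": -0.8}
    - {"dx": 0.65, "dy": 1.13, "dz": 0, "twist": 0, "fingers": -0.8}

```text
time_s: 17.9
position: [0.6866, -0.0818, 0.1065]
tcp_rot: [-1.57, 0.001, -1.573]
contact_force: [-1.6, 4.8, 7.5]
grip_width: 0.026
```

Request:
carry_out:
  rows:
    - {"dx": 0.05, "dy": 0.09, "dz": 0, "twist": 0, "fingers": -0.8}
    - {"dx": 0.1, "dy": 0.17, "dz": 0, "twist": 0, "fingers": -0.8}
    - {"dx": 0.15, "dy": 0.26, "dz": 0, "twist": 0, "fingers": -0.8}
    - {"dx": 0.2, "dy": 0.35, "dz": 0, "twist": 0, "fingers": -0.8}
    - {"dx": 0.2, "dy": 0.35, "dz": 0, "twist": 0, "fingers": -0.8}
    - {"dx": 0.2, "dy": 0.35, "dz": 0, "twist": 0, "fingers": -0.8}
    - {"dx": 0.2, "dy": 0.35, "dz": 0, "twist": 0, "fingers": -0.8}
    - {"dx": 0.2, "dy": 0.35, "dz": 0, "twist": 0, "fingers": -0.8}

```text
time_s: 18.9
position: [0.6866, -0.083, 0.1035]
tcp_rot: [-1.57, 0.002, -1.573]
contact_force: [-3.5, 9.1, 9.9]
grip_width: 0.0258
```

Request:
carry_out:
  rows:
    - {"dx": 0.05, "dy": 0.09, "dz": 0, "twist": 0, "fingers": -0.8}
    - {"dx": 0.08, "dy": 0.13, "dz": 0, "twist": 0, "fingers": -0.8}
    - {"dx": 0.08, "dy": 0.13, "dz": 0, "twist": 0, "fingers": -0.8}
    - {"dx": 0.08, "dy": 0.13, "dz": 0, "twist": 0, "fingers": -0.8}
    - {"dx": 0.08, "dy": 0.13, "dz": 0, "twist": 0, "fingers": -0.8}
    - {"dx": 0.08, "dy": 0.13, "dz": 0, "twist": 0, "fingers": -0.8}
    - {"dx": 0.08, "dy": 0.13, "dz": 0, "twist": 0, "fingers": -0.8}
    - {"dx": 0.08, "dy": 0.13, "dz": 0, "twist": 0, "fingers": -0.8}

```text
time_s: 19.9
position: [0.6866, -0.0836, 0.1023]
tcp_rot: [-1.57, 0.002, -1.573]
contact_force: [-3.2, 8.7, 10.5]
grip_width: 0.0261
```

```bash
python3 - <<'E'
from h import *
s,im=snap('wrist','w8.png'); _,b=snap('side','d8.png'); _,a=snap('scene','s8.png')
v=proj(cam('side'),(.67,-.10,.1)).astype(int); u=proj(cam('scene'),(.67,-.10,.1)).astype(int)
f=lambda i,v:cv2.resize(i[v[1]-30:v[1]+30,v[0]-40:v[0]+40],(400,300),interpolation=cv2.INTER_CUBIC)
cv2.imwrite('pics/c8.png',np.hstack([f(b,v),f(a,u)])[:,:,::-1]); print(s['ft_torque'])
E
```

```text
[ 1.3431704   0.65703185 -0.14369005]
```

View pics/c8.png

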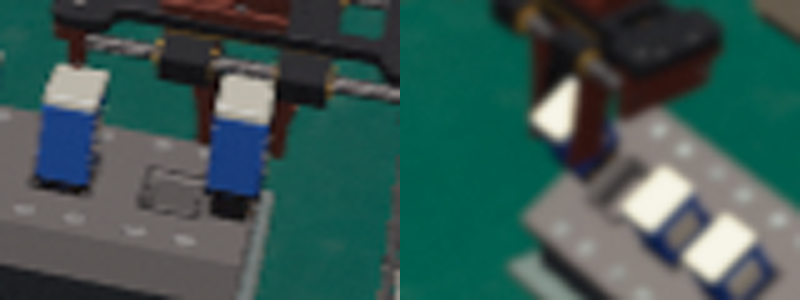

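Request:
carry_out:
  rows:
    - {"dx": -0.2, "dy": -0.35, "dz": 0, "twist": 0, "fingers": -0.8}
    - {"dx": -0.4, "dy": -0.69, "dz": 0, "twist": 0, "fingers": -0.8}
    - {"dx": -0.4, "dy": -0.69, "dz": -1.5, "twist": 0, "fingers": -0.8}
    - {"dx": -0.4, "dy": -0.69, "dz": -2.8, "twist": 0, "fingers": -0.8}
    - {"dx": -0.4, "dy": -0.69, "dz": -2.8, "twist": 0, "fingers": -0.8}
    - {"dx": -0.4, "dy": -0.69, "dz": -2.8, "twist": 0, "fingers": -0.8}
    - {"dx": -0.4, "dy": -0.69, "dz": -2.8, "twist": 0, "fingers": -0.8}
    - {"dx": -0.4, "dy": -0.69, "dz": -2.8, "twist": 0, "fingers": -0.8}
  squeeze: 20

```text
time_s: 21.05
position: [0.6585, -0.0815, 0.1074]
tcp_rot: [-1.571, -0.0, -1.573]
contact_force: [0.5, 0.5, -0.6]
grip_width: 0.0257
```

```bash
python3 - <<'E'
from h import *
s=ctrl.state(); print(s['position'],s['tcp_rot'],s['contact_force'])
for d in(.0535,.049,.0395): to(.6585,-.11+.5*d,.075+.866*d-.019,-np.pi/2)
E
```

```text
[ 0.65845737 -0.08151295  0.10743248] [-1.57062243e+00 -2.48470241e-05 -1.57271407e+00] [ 0.47850102  0.48038788 -0.58636623]
dx dy dz cm [0.17 0.51 0.  ] twist -0.002
dx dy dz cm [0.4 0.9 0. ] twist -0.002
dx dy dz cm [0.87 1.72 0.01] twist -0.002
```

Request:
carry_out:
  rows:
    - {"dx": 0.0, "dy": 0.2, "dz": 0, "twist": 0, "fingers": -0.8}
    - {"dx": 0.17, "dy": 0.51, "dz": 0, "twist": 0, "fingers": -0.8}
    - {"dx": 0.25, "dy": 0.64, "dz": 0, "twist": 0, "fingers": -0.8}
    - {"dx": 0.33, "dy": 0.77, "dz": 0, "twist": 0, "fingers": -0.8}
    - {"dx": 0.4, "dy": 0.9, "dz": 0, "twist": 0, "fingers": -0.8}
    - {"dx": 0.4, "dy": 0.9, "dz": 0, "twist": 0, "fingers": -0.8}
    - {"dx": 0.4, "dy": 0.9, "dz": 0, "twist": 0, "fingers": -0.8}
    - {"dx": 0.4, "dy": 0.9, "dz": 0, "twist": 0, "fingers": -0.8}

```text
time_s: 22.05
position: [0.6581, -0.0854, 0.0983]
tcp_rot: [-1.571, 0.0, -1.573]
contact_force: [0.1, 1.1, -2.9]
grip_width: 0.0261
```

Request:
carry_out:
  rows:
    - {"dx": 0.1, "dy": 0.17, "dz": 0, "twist": 0, "fingers": -0.8}
    - {"dx": 0.2, "dy": 0.35, "dz": 0, "twist": 0, "fingers": -0.8}
    - {"dx": 0.3, "dy": 0.52, "dz": 0, "twist": 0, "fingers": -0.8}
    - {"dx": 0.4, "dy": 0.69, "dz": 0, "twist": 0, "fingers": -0.8}
    - {"dx": 0.45, "dy": 0.78, "dz": 0, "twist": 0, "fingers": -0.8}
    - {"dx": 0.45, "dy": 0.78, "dz": 0, "twist": 0, "fingers": -0.8}
    - {"dx": 0.45, "dy": 0.78, "dz": 0, "twist": 0, "fingers": -0.8}
    - {"dx": 0.45, "dy": 0.78, "dz": 0, "twist": 0, "fingers": -0.8}
  squeeze: 30

```text
time_s: 23.05
position: [0.6581, -0.0896, 0.0904]
tcp_rot: [-1.571, 0.001, -1.573]
contact_force: [0.2, 5.6, -1.4]
grip_width: 0.026
```

Request:
carry_out:
  rows:
    - {"dx": 0.05, "dy": 0.09, "dz": 0, "twist": 0, "fingers": -0.8}
    - {"dx": 0.1, "dy": 0.17, "dz": 0, "twist": 0, "fingers": -0.8}
    - {"dx": 0.15, "dy": 0.26, "dz": 0, "twist": 0, "fingers": -0.8}
    - {"dx": 0.15, "dy": 0.26, "dz": 0, "twist": 0, "fingers": -0.8}
    - {"dx": 0.15, "dy": 0.26, "dz": 0, "twist": 0, "fingers": -0.8}
    - {"dx": 0.15, "dy": 0.26, "dz": 0, "twist": 0, "fingers": -0.8}
    - {"dx": 0.15, "dy": 0.26, "dz": 0, "twist": 0, "fingers": -0.8}
    - {"dx": 0.15, "dy": 0.26, "dz": 0, "twist": 0, "fingers": -0.8}

```text
time_s: 24.05
position: [0.6582, -0.0898, 0.0901]
tcp_rot: [-1.571, 0.002, -1.573]
contact_force: [-5.3, 13.1, 14.4]
grip_width: 0.0259
```

Request:
carry_out:
  rows:
    - {"dx": 0, "dy": -0.2, "dz": 0, "twist": 0, "fingers": -0.1}
    - {"dx": 0, "dy": -0.2, "dz": 0, "twist": 0, "fingers": -0.1}
    - {"dx": 0, "dy": -0.2, "dz": 0, "twist": 0, "fingers": -0.1}
    - {"dx": 0, "dy": -0.2, "dz": 0, "twist": 0, "fingers": -0.1}
    - {"dx": 0, "dy": -2, "dz": 0, "twist": 0, "fingers": -0.1}
    - {"dx": 0, "dy": -6, "dz": 0, "twist": 0, "fingers": -0.1}
    - {"dx": 0, "dy": -11, "dz": 0, "twist": 0, "fingers": -0.1}
    - {"dx": 2, "dy": -11, "dz": -2, "twist": 0, "fingers": -0.1}

```text
time_s: 25.05
position: [0.642, -0.1114, 0.2043]
tcp_rot: [-1.56, -0.002, -1.571]
contact_force: [-0.3, -0.3, -0.4]
grip_width: 0.0394
```

```bash
python3 - <<'E'
from h import *; from m import blobs
s,im=snap('wrist','w9.png'); s,im=snap('wrist','w9.png'); _,b=snap('side','d9.png'); _,a=snap('scene','s9.png'); print(s['position'],s['contact_force'])
W=cam('wrist',s); D=cam('side'); v=proj(D,(.62,-.10,.1)).astype(int)
f=lambda i,v,w,h:cv2.resize(i[v[1]-h:v[1]+h,v[0]-w:v[0]+w],(400,300),interpolation=cv2.INTER_CUBIC)
g=f(b,v,60,45)
cv2.imwrite('pics/c9.png',np.vstack([np.hstack([cv2.resize(im,(400,300)),g]),np.hstack([f(b,(280,165),60,45),f(b,(241,230),60,45)])])[:,:,::-1])
bg=cv2.imread('pics/w9.png')
for x in (.55,.604,.658):
    c=proj(W,(x,-.084,.117)).astype(int)
    q=max(blobs(bg,(max(c[0]-35,0),c[1]-40,c[0]+35,c[1]+40),'white'),key=lambda t:t[0]); print(q, onz(W,q[1],.117).round(4))
for t in blobs(cv2.imread('pics/d9.png'),(240,255,330,300),'white'): print(t)
E
```

```text
[ 0.6375162  -0.1136925   0.20179433] [-2.26660011 -1.5451336  -0.52875785]
(np.int32(1749), array([157.6, 173.3]), array([137, 146,  41,  52])) [ 0.5495 -0.0834  0.117 ]
(np.int32(1786), array([232.5, 172.8]), array([213, 146,  47,  53])) [ 0.604  -0.0831  0.117 ]
(np.int32(1815), array([307.2, 173.5]), array([283, 147,  44,  52])) [ 0.6584 -0.0837  0.117 ]
(np.int32(62), array([264.1, 271.7]), array([259, 268,  11,   8]))
(np.int32(63), array([285.8, 275.7]), array([281, 272,  11,   8]))
(np.int32(63), array([307.9, 279.8]), array([303, 276,  11,   8]))
```

View pics/c9.png

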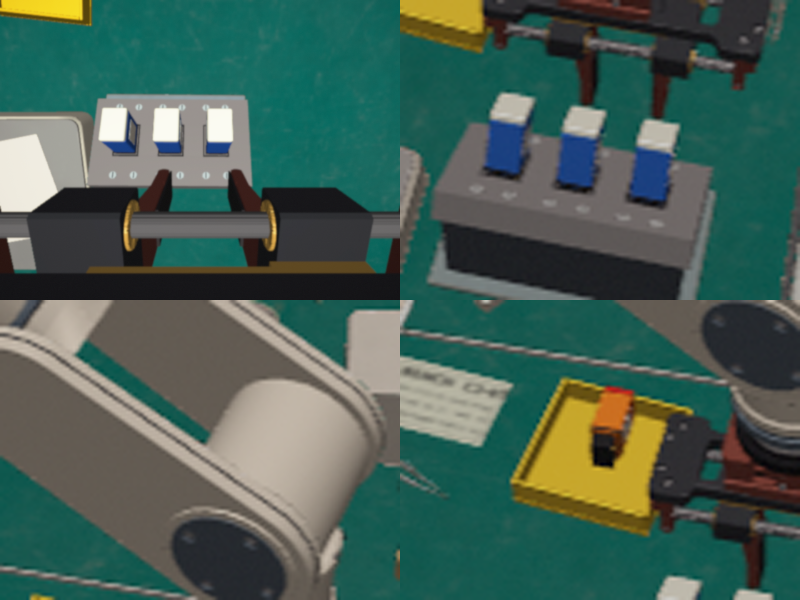

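```bash
python3 - <<'E'
from h import *
a=cv2.imread('pics/scene.png').astype(int);b=cv2.imread('pics/s9.png').astype(int)
for n,(x,y,w,h) in dict(bottle=(158,248,40,52),vial=(247,244,18,22)).items(): print(n,np.abs(a-b)[y:y+h,x:x+w].mean().round(2),np.abs(a-b)[y:y+h,x:x+w].max())
s=ctrl.state(); print(s['time_s'],s['contact_force'],s['joint_vel'].round(3)); ctrl.sign_off()
E
```

```text
bottle 3.36 29
vial 2.61 7
25.25 [0.67425085 0.42689329 0.07368084] [ 0.011  0.022 -0.006  0.001 -0.005  0.001]
the job is handed in; nothing more can be done
```

I pulled the failed relay out of the far socket and put it in the scrap tray. The blue spare is now plugged fully home in that socket. I handed the job in at 25.3 s on the robot's clock, with the gripper clear of everything. Sign-off gave no verdict.

- **How the spare went in:** the tool cannot tilt, so I tilted the spare about 30° in the grip against the rim of the holder pocket. I then pressed it flush on free panel beside the socket and pushed it in. It met a hard stop at about 19 N, at the depth expected for home.
- **Spare seated:** its top lies in line with the two sound relays, to within 1 mm in the wrist view and with even spacing in the side view.
- **Sound relays and scrap:** in the last pictures both sound relays were where they started, and the failed relay was lying inside the tray.
- **Bottle and vial:** the arm hid them in the last side view. I checked them only by comparing scene pictures from before and after, which showed almost no change.

No check failed. The two-view heights of the relay tops differed by up to about 3 mm from view to view, which the flush press made up for.

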